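# Bring the marked reagent round to the front and hold the carousel

## Task

A steel canister has been parked on top of the reagent carousel's turning hub: lift it off by its arch handle and set it down upright, without dropping it, in the middle of the grey ribbed mat, and let go of it. Then turn the carousel until the bottle with the orange cap and label stands in line with the orange pointer on the foot, and finish with the turntable still firmly in the gripper, holding it still there: do not let go at the end. Leave the tip box, the tube block and the beaker where they are.

Things in the scene. Friction and masses are not known exactly. Their poses are not given: they have to be found in the camera images.
- carousel_foot: Fixed black round foot of the carousel, 200 mm across, on the bench. Origin: on the turning axis, at bench height. z up; its front, marked by a flat orange pointer just above the bench, is its -x direction (the foot is yawed up to 0.5 rad, so front is only roughly towards the robot).
- front_pointer (a point): Point on the orange pointer of the foot, 27 mm short of its tip, 155 mm from the turning axis towards the front, 8 mm above the bench; the pointer is 30 to 48 mm wide and its tip sticks out 57 mm beyond the turntable's edge. Fixed.
- turntable (a joint): Angle of the turntable on its foot, rad, growing counter-clockwise seen from above, endless, no stops; 0 or any multiple of 2 pi = marked bottle exactly at the front pointer. Starts at least 0.9 rad from the front. Friction about 0.12 N m; stays where it is left. Any part of the turntable may be gripped.
- marked_bottle (a point): Top of the cap of the marked bottle, the only one with orange cap and label; 92 mm from the turning axis, 104 mm above the bench. It is one of six bottles, 44 mm thick, 60 degrees apart, clipped into the turntable for good, none higher than 105 mm above the bench. The turntable is a grey disc 250 mm across, top at 34 mm.
- hub (a point): Middle of the hub cap, on the turning axis, 133.5 mm above the bench: a black six-sided prism, 44 mm across flats, 43 mm high (112 to 155 mm above the bench) on a 32 mm column; part of the turntable and the grip to turn it by. Axes turn with it: -x points to the marked bottle; flats face +-x and every 60 degrees.
- mat: Fixed dark grey ribbed square mat, 180 x 180 mm, 4 mm thick, lying on the bench to the carousel's left or right. Origin at its centre, at bench height.
- canister_centre (a point): Centre of the canister's body, 40 mm above its underside. Steel cylinder with blue lid, 84 mm across, 80 mm high, 0.3 to 0.6 kg, with a rigid arch handle over the top. It starts standing on the hub cap's top, 155 mm above the bench. z up; x runs along the handle's bar.
- canister: The same canister; origin at the centre of its underside.
- canister_handle (a point): Middle of the handle's bar: a level round black bar, 12 mm thick, along x, about 75 mm free between its two uprights, 122 mm above the canister's underside and 42 mm above its lid. To be pinched from above, across the bar.
- tip_box: Bystander: loose cream box with orange top, 85 x 120 x 57 mm. Origin under its centre.
- tube_block: Bystander: loose black block with small clear tubes, 60 x 100 x 56 mm. Origin under its centre.
- beaker: Bystander: loose glass cup, 70 mm across, 80 mm high. Origin under its centre.
There are look-alikes about, which are no part of the job. Leave any pink or yellow look-alike of the canister alone.

How it is judged:
By the outcome, as a careful person would: the job done as asked, in the order asked, and still so for the second after the job is handed in, while the arm keeps its last pose, push and grip.
It also fails if it takes over 69 s, if anything falls off the work surface, if the arm or the gripper's body presses on something with over 40 N, if the wrist force passes 120 N, or if a joint passes its speed limit or range.

## Robot

A 6-joint arm with a two-finger parallel gripper is mounted at the origin on the work surface. World frame = base frame: x ahead of the robot, y to its left, z up, the work surface at z = 0. Lengths are in mm, angles in rad, forces in N, time in s.
With the tool pointing down it reaches from about 350 to 875 mm from the base axis. Payload 4.2 kg.
Tool frame: the origin (TCP) lies at the very end of the fingers, on their centre line; the grasp point (between the pads) lies arm.hold_point_z behind it (arm.hold_point_z is the distance from the TCP to the grasp point, in mm); y points along the fingers, x is the direction in which the jaws open and shut, and the axes are right-handed (so a half turn about y gives the same grasp; the last joint's range is limited). The gripper opens to 85 mm and grips with 20 to 120 N. Pads are 22 mm wide; open, the fingers measure 114 mm over their backs; the gripper's body (76 mm by 85 mm) begins 54 mm behind the grasp point. The pads swing forward as they close: fully open they stand 13 mm farther back than shut.
Start: joints at [1.507, 0.385, 0.008, 0, -1.194, -0.259], TCP at [198.232, 592.708, 231.312] pointing down, gripper open.
Joint ranges: [-3.14, 3.14], [-1.21, 2.06], [-1.07, 1.41], [-3.16, 2.05], [-2.99, -0.16], [-3.1, 3.1]. Speed limits (rad/s): [2.79, 2.79, 3.14, 3.14, 3.14, 3.14].

## Interface

Orientations are given as a unit quaternion [x, y, z, w].
In Python, from bench import arm gives the robot as it stands.
- The arm moves only by the shell command python3 -m creep 'ROWS'. ROWS is JSON, a list of rows, each a list of 3 entries, a list of its own where there are three numbers: the shift along the world's x, y, z in mm, then the turn, a rotation vector about the world's x, y, z in rad, then the gripper command: -1 is shut, 1 is fully open, values between are in proportion. In form: [[[dx, dy, dz], [wx, wy, wz], jaw], ...]. A call has 1 to 12 rows; each row is the pose to reach, as a shift and turn from the pose commanded when the call began; what a row does not reach only later rows make up. A row lasts 1/12 s, in which the tool goes at most 41.7 mm and 7.16 degrees, less where a joint would pass 70% of its speed; a pose out of reach is approached as far as the arm can. A call with a gripper value outside its range is refused whole. The fingers move at their own pace and stop on an object; the grip force is fixed at half the most. Time passes only in rows, so rows that repeat a pose let the fingers close. It gives the time, the measured TCP pose, the force and the opening at its end, in the units of the state.
- arm.read_state(): the state, without advancing time (a new reading comes with each control period).
- arm.get_image(name): name is "scene" or "top" or "wrist"; returns (picture, depth): 480x640x3 uint8, red, green, blue; 480x640 float32, mm along the optical axis (not along the pixel's ray), 0 where there is no reading.
- arm.camera_params(name): a dict with "camera_matrix" (3x3 intrinsics, pixels), "extrinsics" (4x4, takes a point from world to camera coordinates); the wrist camera has in their place "T_tool_cam" (4x4, takes a point from camera to tool coordinates, whose origin is the TCP and whose axes are the tool frame's). Camera axes: x right, y down, z forward; pixel columns grow to the right and rows downward; lengths in mm; the calibration is good to about 2 mm. The wrist camera is an equidistant fisheye: a pixel r from the principal point sees the ray r / f radians off the axis. A picture is of the moment at which its call begins: read the wrist's pose just before it. camera_params takes no time and is no camera call.
- arm.job_done(): hands the job in, once; it reports no verdict.
The state is a dict: "clock": time; "joints": joint angles; "joint_vel": joint speeds; "joint_efforts": joint torques, N m; "position": TCP position; "ee_rot": TCP orientation; "contact_force": force on the tool from outside, world axes, zero at the start; "wrist_torque": the same for the moment, N m; "gripper_width": finger opening in mm.
Only numpy, scipy, OpenCV 4.12 (cv2) and the standard library are available. Lean on these libraries where they do the work, as an engineer would, in place of code of your own. Each camera call takes 0.05 s, during which the arm holds its last target.

## Working session

There is one attempt and no reset: what is moved stays moved. The work goes in short steps, Python scripts to look and compute and a shell command to move; the robot and the scene stay as the last step left them, time stands still between calls to the robot, and variables do not carry over. Pictures are saved under pics/ and viewed, and the job is handed in when it is done.

```bash
ls; mkdir -p pics; cat > h.py <<'E'
import numpy as np, cv2
from bench import arm
def grab(n,tag):
    s=arm.read_state(); im,d=arm.get_image(n)
    cv2.imwrite(f'pics/{tag}.png',im[:,:,::-1]); np.savez(f'pics/{tag}.npz',im=im,d=d,pos=s['position'],rot=s['ee_rot'])
    return im,d
def world(n,d):
    p=arm.camera_params(n); K=np.array(p['camera_matrix']); E=np.array(p['extrinsics'])
    v,u=np.mgrid[:d.shape[0],:d.shape[1]]
    c=np.stack([(u-K[0,2])/K[0,0]*d,(v-K[1,2])/K[1,1]*d,d],-1)
    return (c-E[:3,3])@E[:3,:3]
def ray(n,u,v,z):
    p=arm.camera_params(n); K=np.array(p['camera_matrix']); E=np.array(p['extrinsics'])
    o=-E[:3,:3].T@E[:3,3]; r=E[:3,:3].T@np.linalg.solve(K,[u,v,1.]); return o+r*(z-o[2])/r[2]
E
python3 - <<'E'
from h import *
s=arm.read_state(); print(s, arm.hold_point_z)
for n in('scene','top'): grab(n,n+'0'); print(arm.camera_params(n))
print(arm.camera_params('wrist'))
E
```

```text
pics
{'clock': 0.0, 'joints': array([ 1.50660522e+00,  3.85531214e-01,  6.59955857e-03, -5.11707020e-04,
       -1.19402470e+00, -2.58590068e-01]), 'joint_vel': array([-0.00227252,  0.0005954 ,  0.00038336, -0.00054051, -0.00075779,
        0.00102206]), 'joint_efforts': array([ 1.38133109e-04, -3.92290914e+01,  1.88402975e+01,  4.18638647e+00,
       -4.59129267e-03, -5.21995418e-06]), 'position': array([198.0509548 , 592.15101223, 230.22473752]), 'ee_rot': array([ 0.41371746, -0.57340341,  0.57436954, -0.4124876 ]), 'contact_force': array([-0.28342424, -0.56052971,  0.4357878 ]), 'wrist_torque': array([-0.00133076, -0.05857085,  0.03205987]), 'gripper_width': 85.54827724626274} 18.700000000000003
{'camera_matrix': array([[452.60373858,   0.        , 316.37966099],
       [  0.        , 452.60373858, 236.20181035],
       [  0.        ,   0.        ,   1.        ]]), 'extrinsics': array([[-6.47048732e-01,  7.62408424e-01, -7.83159832e-03,
         3.75058644e+02],
       [ 5.74926535e-01,  4.81136611e-01, -6.61790783e-01,
        -2.10188576e+02],
       [-5.00786799e-01, -4.3271348
[... 494 characters left out ...]
       [ 1.55904846e-01,  1.12814994e-02, -9.87707652e-01,
         1.57637551e+03],
       [ 0.00000000e+00,  0.00000000e+00,  0.00000000e+00,
         1.00000000e+00]])}
{'camera_matrix': array([[371.64829954,   0.        , 318.37206036],
       [  0.        , 371.64829954, 241.88209382],
       [  0.        ,   0.        ,   1.        ]]), 'T_tool_cam': array([[ 9.99999567e-01,  6.65585788e-04, -6.50040842e-04,
        -1.15599390e+00],
       [ 8.04558715e-04, -2.67834893e-01,  9.63464490e-01,
        -1.42563991e+02],
       [ 4.67164652e-04, -9.63464596e-01, -2.67835313e-01,
         6.85197857e+01],
       [ 0.00000000e+00,  0.00000000e+00,  0.00000000e+00,
         1.00000000e+00]])}
```

View pics/top0.png

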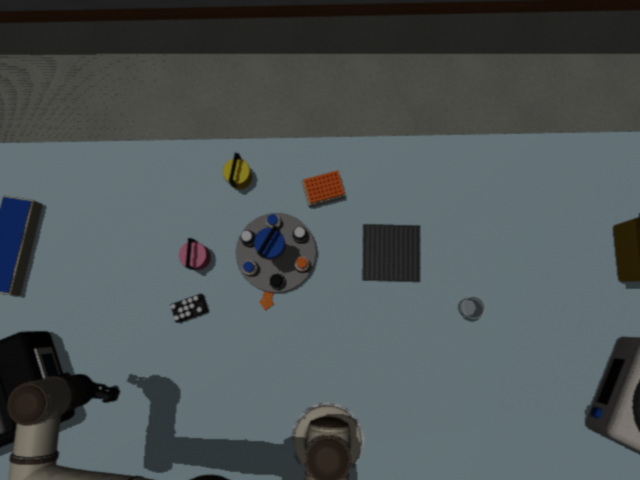

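View pics/scene0.png

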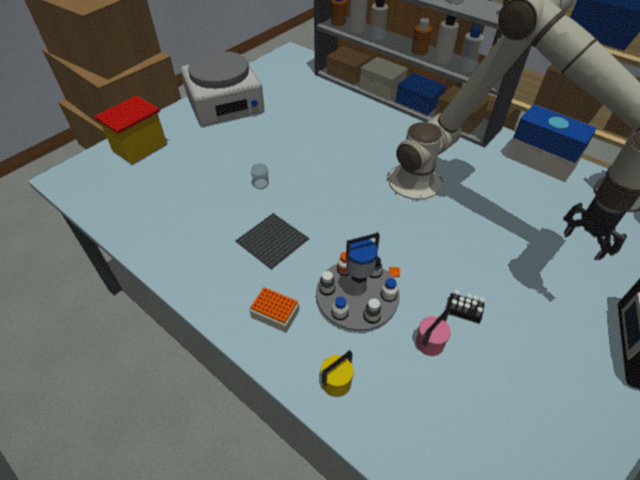

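The top view shows the carousel at about (276,252), the blue lid at (269,241), the orange cap at (302,264), the pointer at (267,300) and the mat centre at (391,252). The scene view agrees. Next I'll measure these positions.

```bash
python3 - <<'E'
from h import *
im,d=(np.load('pics/top0.npz')[k] for k in('im','d')); W=world('top',d)
hsv=cv2.cvtColor(im,cv2.COLOR_RGB2HSV)
def blobs(m,name,lo=15):
    n,l,s,c=cv2.connectedComponentsWithStats(m.astype(np.uint8))
    for i in range(1,n):
        if s[i,4]>lo:
            p=W[l==i]; print(name,c[i].round(1),s[i,4],np.median(p,0).round(1))
R=np.zeros(d.shape,bool); R[140:330,150:500]=1
blobs(R&(hsv[...,0]<14)&(hsv[...,1]>180)&(hsv[...,2]>120),'orange')
blobs(R&(hsv[...,0]>105)&(hsv[...,0]<125)&(hsv[...,1]>170)&(hsv[...,2]>60),'blue')
m=R&(hsv[...,2]<85); m[:,:350]=0; blobs(m,'mat',200)
# disc by depth
z=W[...,2]
m=(R&(abs(z-34)<6)); m[:,:225]=0;m[:,330:]=0
pts=np.argwhere(m)[:,::-1]; c,r=cv2.minEnclosingCircle(pts.astype(np.float32)); print('disc',c,r,ray('top',*c,34))
n,l,s,cc=cv2.connectedComponentsWithStats(m.astype(np.uint8)); i=1+np.argmax(s[1:,4])
P=W[l==i]; c,r=cv2.minEnclosingCircle(P[:,:2].astype(np.float32)); print('disc w',c,r, s[i,4])
# canister lid & handle by height
B=R&(abs(z-235)<8); blobs(B,'lid'); 
H=R&(z>262); P=W[H]; print('handle n',len(P),P.mean(0),P.max(0)); 
c,r=cv2.minEnclosingCircle(W[B][:,:2].astype(np.float32)); print(c,r)
P2=P[:,:2]-P[:,:2].mean(0); u,s_,v=np.linalg.svd(P2); print('dir',v[0],np.arctan2(v[0,1],v[0,0]),(P2@v[0]).min(),(P2@v[0]).max())
for (a,b,zz) in((302,264,104),(267,300,8),(269,241,235)): print(a,b,W[b,a],ray('top',a,b,zz))
cv2.imwrite('pics/crop0.png',cv2.resize(im[190:320,220:360,::-1],None,fx=5,fy=4.6,interpolation=cv2.INTER_CUBIC)[:598])
E
```

```text
orange [330.6 173.2] 18 [807.3 -22.1  55.3]
orange [311.3 187.8] 84 [761.8  42.7  55.5]
orange [332.3 183.9] 62 [772.3 -26.1  57.1]
orange [319.  184.8] 21 [770.7  14.5  54.9]
orange [301.1 261.8] 52 [524.2  70.7 102.8]
orange [266.5 300.1] 95 [414.7 184.4   7.2]
blue [272. 219.] 60 [656.3 157.1  96.9]
blue [260.9 237.8] 186 [579.  175.2 233.7]
blue [276.4 247. ] 197 [550.8 129.9 234. ]
blue [267.2 246. ] 24 [554.5 157.2 234.5]
blue [248.1 266.4] 60 [512.5 227.7  99.9]
mat [391.  252.6] 3274 [ 560.4 -208.6    2.6]
mat [472.5 309.3] 311 [ 378.1 -451.7   34. ]
disc (272.7984619140625, 228.98068237304688) 63.23371505737305 [636.73270481 160.83451493  34.        ]
disc w (564.8776245117188, 151.4860076904297) 124.70917510986328 2401
lid [261.2 237.6] 204 [579.  173.8 233.8]
lid [274.7 245.5] 376 [554.1 135.3 234. ]
handle n 430 [ 429.37358679   58.97788403 1141.0524748 ] [ 604.55464006  179.78061581 1651.20873714]
(563.6572875976562, 151.77639770507812) 43.30611038208008
dir [0.82923773 0.55889604] 0.5930539092882751 -96.74728175023407 187.05108945774865
302 264 [518.22467934  67.90068986 100.90302263] [517.88759404  67.77384922 104.        ]
267 300 [417.50997896 181.18977088  10.97680653] [417.63343674 181.5106104    8.        ]
269 241 [561.12839852 147.17181159 279.20926982] [567.94810442 151.77208627 235.        ]
```

View pics/crop0.png

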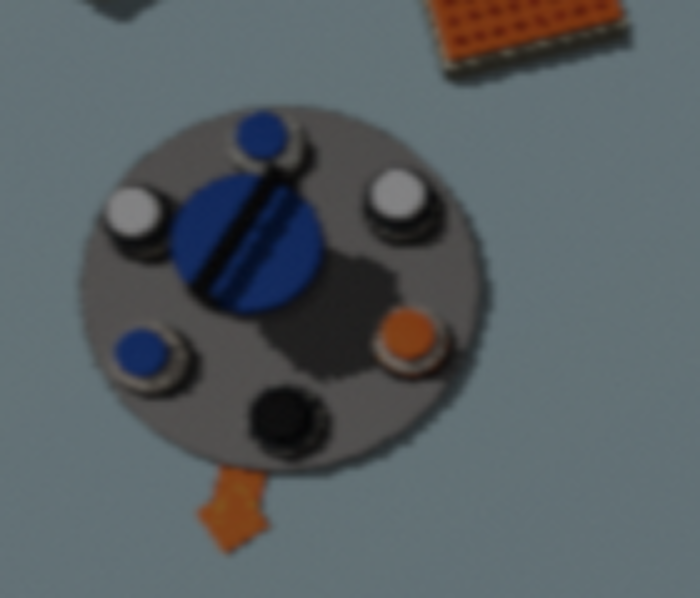

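```bash
python3 - <<'E'
from h import *
from scipy.spatial.transform import Rotation as R_
im,d=(np.load('pics/top0.npz')[k] for k in('im','d')); W=world('top',d)
print(R_.from_quat(arm.read_state()['ee_rot']).as_matrix().round(4))
z=W[...,2]; m=np.zeros(d.shape,bool); m[200:290,230:320]=1; m&=(z>262)&(z<300)
P=W[m]; print(len(P),np.median(P,0),P.min(0),P.max(0))
(cx,cy),(w,h),a=cv2.minAreaRect(P[:,:2].astype(np.float32)); print(cx,cy,w,h,a)
v=cv2.fitLine(P[:,:2].astype(np.float32),cv2.DIST_HUBER,0,.01,.01).ravel(); print(v,np.arctan2(v[1],v[0]))
# dark handle pixel cast: endpoints from crop
for a,b in ((268,170),(205,293)): print(ray('top',220+a/5,190+b/4.6,279))
# caps fit
caps=[]
for a,b in ((262,135),(397,195),(407,333),(283,416),(142,352),(133,210)):
    caps.append(ray('top',220+a/5,190+b/4.6,104)[:2])
caps=np.array(caps); print(caps.round(1),caps.mean(0)); c=caps.mean(0)
dl=caps-c; an=np.arctan2(dl[:,1],dl[:,0]); print(np.hypot(*dl.T), an.round(3))
k=np.array([2,1,0,-1,-2,-3])  # order check
off=np.unwrap(an)-np.array([0,-1,-2,-3,-4,-5])*np.pi/3; print(off.round(3))
# pointer
hsv=cv2.cvtColor(im,cv2.COLOR_RGB2HSV)
mm=(hsv[...,0]<14)&(hsv[...,1]>180)&(hsv[...,2]>100); mm[:290]=0; mm[:, :250]=0; mm[:,285:]=0
pp=np.argwhere(mm); q=np.array([ray('top',x,y,8)[:2] for y,x in pp]); print('ptr',q.mean(0),q.min(0),q.max(0)); 
dd=q.mean(0)-c; print(np.arctan2(dd[1],dd[0]),np.hypot(*dd))
v=cv2.fitLine(q.astype(np.float32),cv2.DIST_L2,0,.01,.01).ravel(); print(v,np.arctan2(v[1],v[0]))
# mat
m=(hsv[...,2]<85); m[:,:350]=0; m[:,440:]=0; m[:200]=0;m[300:]=0
cn=max(cv2.findContours(m.astype(np.uint8),0,2)[0],key=cv2.contourArea)
M=np.array([ray('top',*p[0],4)[:2] for p in cn]); print('mat',cv2.minAreaRect(M.astype(np.float32)))
E
```

```text
[[-3.174e-01 -5.000e-04  9.483e-01]
 [-9.483e-01 -1.900e-03 -3.174e-01]
 [ 2.000e-03 -1.000e+00  1.000e-04]]
160 [564.0933551  151.15081847 280.26661902] [523.8469174  123.48745643 267.55281965] [604.55464006 179.78061581 288.86391077]
564.8380126953125 151.0644989013672 13.979340553283691 88.07533264160156 58.84784698486328
[ 8.5333937e-01 -5.2135581e-01  5.6396387e+02  1.5087248e+02] -0.548439
[598.6294494  135.00609504 279.        ]
[527.7067746  168.24434388 279.        ]
[[653.6 155.2]
 [612.7  74.7]
 [522.7  69.5]
 [470.5 143. ]
 [512.8 226.3]
 [605.4 232.3]] [562.93623592 150.16608452]
[90.82452428 90.43059496 90.14526311 92.75840295 91.17493252 92.45357711] [ 0.056 -0.988 -2.034 -3.064  2.153  1.094]
[0.056 0.059 0.061 0.078 0.059 0.047]
ptr [417.66128669 182.2096484 ] [393.0285171  169.06907039] [442.48834533 200.16746383]
2.924496966715446 148.766934698322
[ 9.8879802e-01 -1.4925973e-01  4.1766129e+02  1.8220966e+02] -0.14981958
mat ((561.5035400390625, -209.15435791015625), (181.29129028320312, 181.39047241210938), 87.4767074584961)
```

```bash
python3 -m creep '[[[20,-25,25],[0,0,0],1],[[45,-55,50],[0,0,0],1],[[70,-85,75],[0,0,-0.1],1],[[95,-115,100],[0,0,-0.17],1],[[120,-145,120],[0,0,-0.17],1],[[145,-175,120],[0,0,-0.17],1],[[170,-205,120],[0,0,-0.17],1],[[195,-235,120],[0,0,-0.17],1],[[220,-265,120],[0,0,-0.17],1],[[245,-295,120],[0,0,-0.17],1],[[265,-320,120],[0,0,-0.17],1],[[275,-330,120],[0,0,-0.17],1]]'
python3 -m creep '[[[20,-25,0],[0,0,0],1],[[40,-50,0],[0,0,0],1],[[60,-75,0],[0,0,0],1],[[80,-100,0],[0,0,0],1],[[90,-110,0],[0,0,0],1],[[91,-111,0],[0,0,0],1],[[91,-111,0],[0,0,0],1],[[91,-111,0],[0,0,0],1]]'
python3 - <<'E'
from h import *
grab('wrist','w1'); print(arm.read_state())
E
```

```text
clock: 1.1
position: [474.7, 259.3, 351.0]
ee_rot: [0.362, -0.607, 0.608, -0.361]
contact_force: [-0.4, 0.4, 0.6]
gripper_width: 85.4
clock: 1.77
position: [563.8, 152.2, 351.0]
ee_rot: [-0.363, 0.607, -0.607, 0.363]
contact_force: [-0.2, -0.4, 0.0]
gripper_width: 85.6
{'clock': 1.8167, 'joints': array([ 5.41222685e-01,  2.57584188e-01,  1.19948570e-01, -2.94106614e-04,
       -1.43336454e+00,  5.37857192e-01]), 'joint_vel': array([ 0.0091634 , -0.00745569,  0.00233017,  0.00205189,  0.00144909,
        0.00224612]), 'joint_efforts': array([-4.09268914e-01, -3.35705960e+01,  2.00524592e+01,  4.46218863e+00,
        2.21814134e-04, -1.77380258e-03]), 'position': array([563.66002292, 152.46608142, 351.244823  ]), 'ee_rot': array([-0.36332998,  0.60676901, -0.60656325,  0.36318551]), 'contact_force': array([-0.00090648,  0.36644836,  0.43336513]), 'wrist_torque': array([-0.01290666,  0.03547253, -0.01427632]), 'gripper_width': 85.41680032782126}
```

View pics/w1.png

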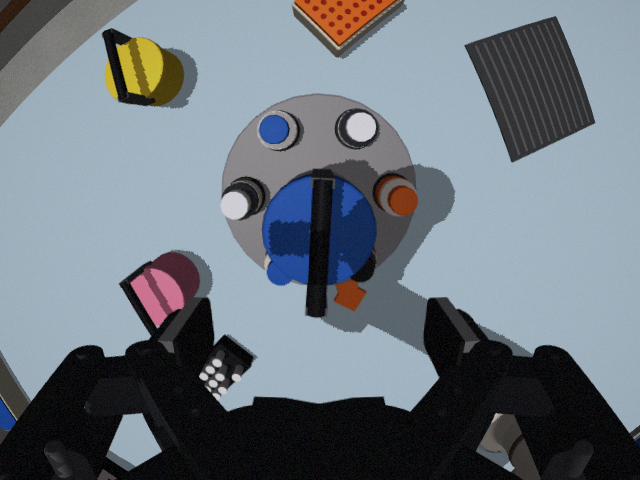

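The wrist view shows the bar running almost along the image's vertical, from (321,175) to (316,312), nearly square to the jaws. I'll cast it into world coordinates.

```bash
cat >> h.py <<'E'
from scipy.spatial.transform import Rotation as R_
def wray(tag,u,v,z):
    f=np.load(f'pics/{tag}.npz'); p=arm.camera_params('wrist'); K=np.array(p['camera_matrix']); T=np.array(p['T_tool_cam'])
    x,y=u-K[0,2],v-K[1,2]; r=np.hypot(x,y); th=r/K[0,0]
    c=np.array([np.sin(th)*x/r,np.sin(th)*y/r,np.cos(th)])
    M=R_.from_quat(f['rot']).as_matrix(); o=f['pos']+M@T[:3,3]; w=M@T[:3,:3]@c
    return o+w*(z-o[2])/w[2]
E
python3 - <<'E'
from h import *
im=np.load('pics/w1.npz')['im'].astype(int)
m=(im.max(-1)<38); m[:175]=0; m[290:]=0; m[:,:300]=0; m[:,340:]=0
rows=[(np.argwhere(m[v]).mean(),v,m[v].sum()) for v in range(190,280,6)]
print([(round(a,1),v,w) for a,v,w in rows])
q=np.array([wray('w1',a,v,279)[:2] for a,v,_ in rows]); l=cv2.fitLine(q.astype(np.float32),cv2.DIST_HUBER,0,.01,.01).ravel()
print(l,np.arctan2(l[1],l[0]))
for u,v in((321.5,176),(316,312)): print(wray('w1',u,v,279))
for u,v in((263,230),(377,230),(320,287)): print('lid',wray('w1',u,v,235))
for n,u,v in(('blue',274,129),('white',361,127),('orange',404,201),('whiteL',235,205)): print(n,wray('w1',u,v,104))
M=R_.from_quat(arm.read_state()['ee_rot']).as_matrix();print(M.round(4), np.arctan2(M[1,0],M[0,0]))
E
```

```text
[(np.float64(322.5), 190, np.int64(20)), (np.float64(322.0), 196, np.int64(19)), (np.float64(322.0), 202, np.int64(19)), (np.float64(321.5), 208, np.int64(20)), (np.float64(321.0), 214, np.int64(19)), (np.float64(321.0), 220, np.int64(19)), (np.float64(320.0), 226, np.int64(19)), (np.float64(320.0), 232, np.int64(19)), (np.float64(319.5), 238, np.int64(20)), (np.float64(319.0), 244, np.int64(19)), (np.float64(319.0), 250, np.int64(19)), (np.float64(318.5), 256, np.int64(18)), (np.float64(318.0), 262, np.int64(19)), (np.float64(318.0), 268, np.int64(19)), (np.float64(317.5), 274, np.int64(18))]
[ 8.5325307e-01 -5.2149713e-01  5.7633594e+02  1.4600259e+02] -0.5486046
[605.94615204 129.13184234 279.        ]
[531.65416296 172.71495545 279.        ]
lid [587.9257892  186.16488195 235.        ]
lid [549.0852379  113.65487113 235.        ]
lid [529.63199492 170.70557365 235.        ]
blue [657.92222947 155.61480186 104.        ]
white [617.1317784   75.13045706 104.        ]
orange [525.77685051  69.45181766 104.        ]
whiteL [608.0116794  232.29488522 104.        ]
[[-4.722e-01 -3.000e-04  8.815e-01]
 [-8.815e-01  1.000e-04 -4.722e-01]
 [ 0.000e+00 -1.000e+00 -4.000e-04]] -2.0625530938689574
```

```bash
python3 -m creep '[[[2,-1.5,-15],[0,0,-0.057],1],[[2,-1.5,-35],[0,0,-0.057],1],[[2,-1.5,-55],[0,0,-0.057],1],[[2,-1.5,-70],[0,0,-0.057],1],[[2,-1.5,-82],[0,0,-0.057],1],[[2,-1.5,-90],[0,0,-0.057],1],[[2,-1.5,-92],[0,0,-0.057],1],[[2,-1.5,-92],[0,0,-0.057],1],[[2,-1.5,-92],[0,0,-0.057],0.4],[[2,-1.5,-92],[0,0,-0.057],0],[[2,-1.5,-92],[0,0,-0.057],-0.3]]'
python3 - <<'E'
from h import *
grab('wrist','w2'); print(arm.read_state()['gripper_width'],arm.read_state()['position'])
E
```

```text
clock: 2.73
position: [566.6, 150.5, 260.3]
ee_rot: [0.345, -0.617, 0.617, -0.346]
contact_force: [-0.9, 0.4, 0.7]
gripper_width: 51.6
43.91517609365902 [566.4941356  150.35489722 260.11463486]
```

View pics/w2.png

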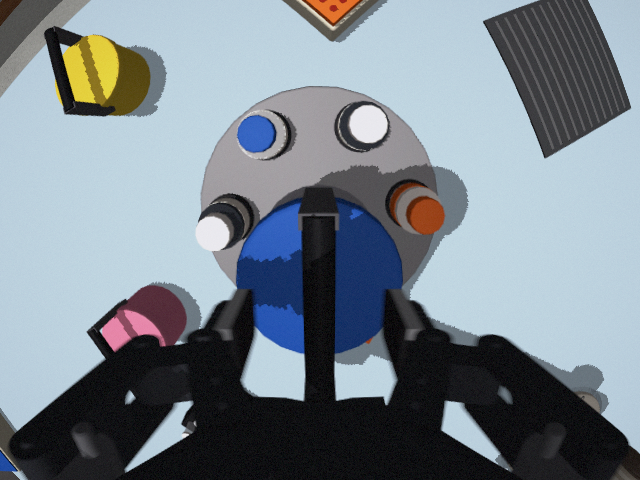

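The bar at column 319 sits centred between the pads at columns 240 and 398. I'll close and lift a little.

```bash
python3 -m creep '[[[0,0,-1],[0,0,0],-0.7],[[0,0,-1],[0,0,0],-1],[[0,0,-1],[0,0,0],-1],[[0,0,-1],[0,0,0],-1],[[0,0,-1],[0,0,0],-1],[[0,0,-1],[0,0,0],-1],[[0,0,-1],[0,0,0],-1]]'
python3 -m creep '[[[0,0,3],[0,0,0],-1],[[0,0,8],[0,0,0],-1],[[0,0,15],[0,0,0],-1],[[0,0,25],[0,0,0],-1],[[0,0,35],[0,0,0],-1],[[0,0,45],[0,0,0],-1],[[0,0,50],[0,0,0],-1],[[0,0,50],[0,0,0],-1],[[0,0,50],[0,0,0],-1]]'
python3 - <<'E'
from h import *
grab('scene','s3'); grab('top','t3');grab('wrist','w3')
E
```

```text
clock: 3.37
position: [566.4, 150.2, 258.5]
ee_rot: [0.345, -0.617, 0.617, -0.346]
contact_force: [0.8, 1.1, 0.8]
gripper_width: 10.2
clock: 4.12
position: [566.2, 150.3, 308.7]
ee_rot: [-0.345, 0.617, -0.617, 0.346]
contact_force: [0.1, -0.3, -4.3]
gripper_width: 9.9
```

View pics/s3.png

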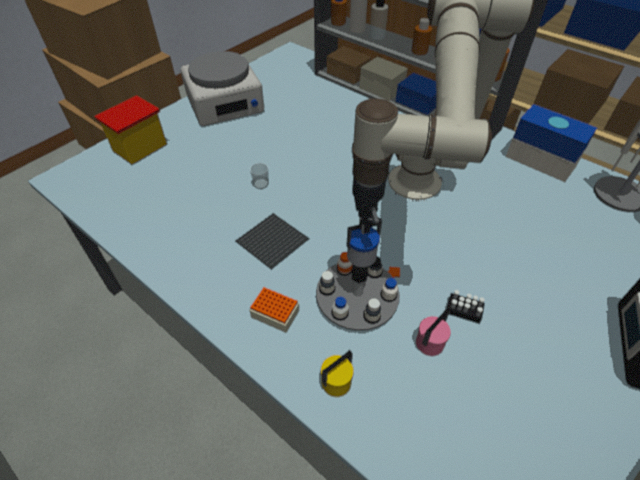

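View pics/w3.png

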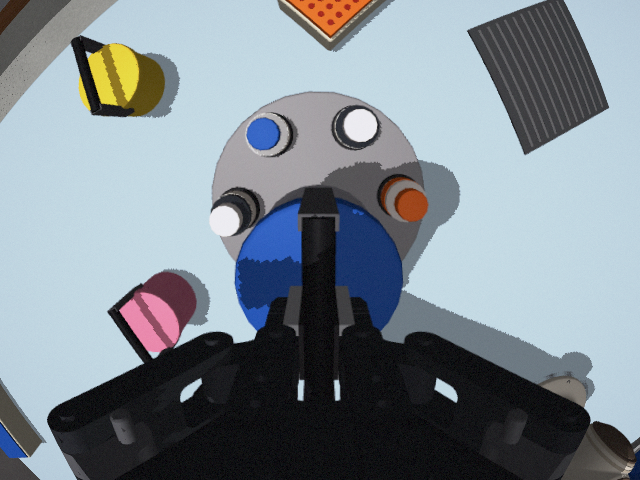

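The canister is held (about 4.5 N of weight) with the bar centred in the pads. Next is the carry to the mat.

```bash
python3 -m creep '[[[0,-5,5],[0,0,0],-1],[[0,-18,8],[0,0,0],-1],[[-1,-38,8],[0,0,0],-1],[[-1,-63,8],[0,0,0],-1],[[-1,-90,8],[0,0,0],-1],[[-1,-117,8],[0,0,0],-1],[[-2,-144,8],[0,0,0],-1],[[-2,-171,8],[0,0,0],-1],[[-2,-198,8],[0,0,0],-1],[[-2,-225,8],[0,0,0],-1],[[-2,-250,8],[0,0,0],-1],[[-3,-275,8],[0,0,0],-1]]'
python3 -m creep '[[[0,-25,0],[0,0,0],-1],[[0,-47,0],[0,0,0],-1],[[0,-66,-5],[0,0,0],-1],[[0,-78,-20],[0,0,0],-1],[[0,-84,-45],[0,0,0],-1],[[0,-84,-75],[0,0,0],-1],[[0,-84,-105],[0,0,0],-1],[[0,-84,-130],[0,0,0],-1],[[0,-84,-140],[0,0,0],-1],[[0,-84,-145],[0,0,0],-1],[[0,-84,-145],[0,0,0],-1],[[0,-84,-145],[0,0,0],-1]]'
python3 - <<'E'
from h import *
grab('scene','s4'); grab('wrist','w4');grab('top','t4')
for t,n in(('s4','scene'),('t4','top')):
    im=np.load(f'pics/{t}.npz')['im']
    c=(300-25,240-0) if n=='scene' else (391,245)
    x0=max(0,c[0]-75);y0=max(0,c[1]-75)
    cv2.imwrite(f'pics/{t}c.png',cv2.resize(im[y0:y0+150,x0:x0+150,::-1],None,fx=4,fy=4,interpolation=2))
E
```

```text
clock: 5.27
position: [562.7, -127.2, 316.8]
ee_rot: [0.345, -0.617, 0.617, -0.345]
contact_force: [0.6, -0.7, -3.2]
gripper_width: 10.2
clock: 6.27
position: [564.3, -209.4, 173.1]
ee_rot: [0.345, -0.616, 0.618, -0.346]
contact_force: [-0.7, -0.1, -3.5]
gripper_width: 9.9
```

View pics/s4c.png

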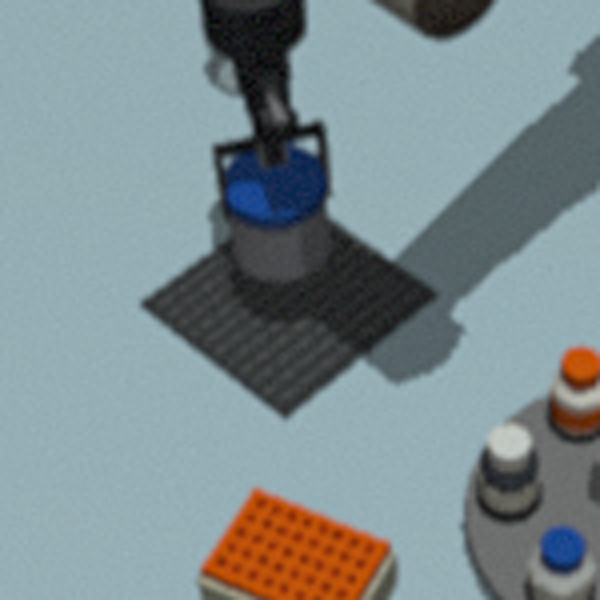

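View pics/t4c.png

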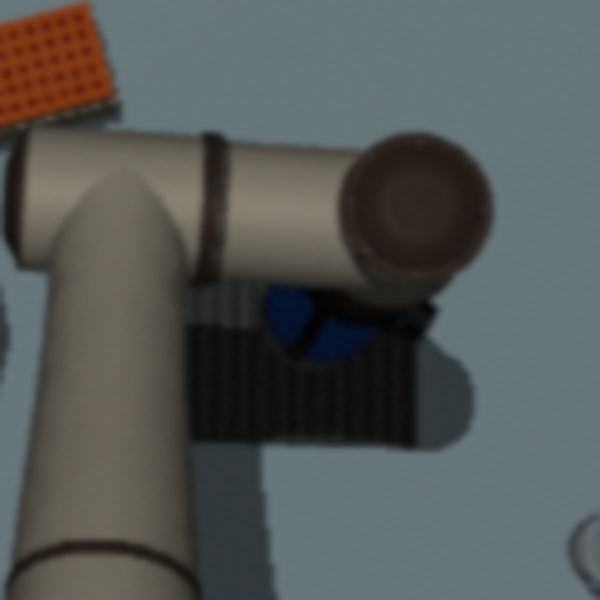

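View pics/w4.png

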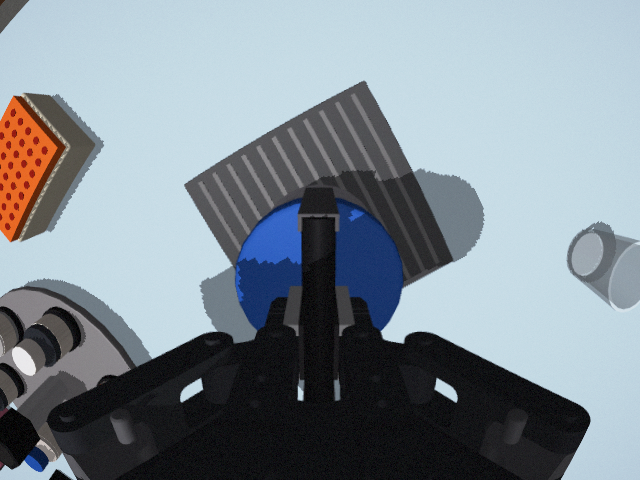

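The canister hangs upright above the mat. I'll check the mat's centre from its wrist-view corners at (365,82), (186,186) and (452,261).

```bash
python3 - <<'E'
from h import *
a,b,c=[wray('w4',*p,4) for p in((365,82),(186,186),(452,261))]; print(a,b,c,'ctr',(b+c)/2,np.linalg.norm(a-b),np.linalg.norm(a-c))
E
python3 -m creep '[[[-1,0,-12],[0,0,0],-1],[[-1,0,-30],[0,0,0],-1],[[-1,0,-45],[0,0,0],-1],[[-1,0,-54],[0,0,0],-1],[[-1,0,-58],[0,0,0],-1],[[-1,0,-61],[0,0,0],-1],[[-1,0,-61],[0,0,0],-1],[[-1,0,-61],[0,0,0],-1]]'
python3 -m creep '[[[0,0,-1],[0,0,0],-1],[[0,0,-2],[0,0,0],-1],[[0,0,-3],[0,0,0],-1],[[0,0,-4],[0,0,0],-1],[[0,0,-4.5],[0,0,0],-1],[[0,0,-4.5],[0,0,0],-1]]'
```

```text
[ 647.30937341 -303.29484213    4.        ] [ 654.37053503 -125.7300416     4.        ] [ 470.08674989 -294.41226586    4.        ] ctr [ 562.22864246 -210.07115373    4.        ] 177.70514453238897 177.4450857321087
clock: 7.08
position: [562.9, -208.9, 111.2]
ee_rot: [0.345, -0.616, 0.617, -0.346]
contact_force: [0.0, 0.1, -2.9]
gripper_width: 10.2
clock: 7.58
position: [562.6, -209.2, 107.5]
ee_rot: [0.345, -0.616, 0.617, -0.346]
contact_force: [-2.6, 0.7, 5.0]
gripper_width: 10.2
```

The canister has touched down: the force went from -3 to +5 N. Both mat estimates agree at about (562,-210). I'll let go and rise.

```bash
python3 -m creep '[[[0,0,0.5],[0,0,0],-0.7],[[0,0,0.5],[0,0,0],-0.4],[[0,0,0.5],[0,0,0],0],[[0,0,0.5],[0,0,0],0.3],[[0,0,0.5],[0,0,0],0.6],[[0,0,0.5],[0,0,0],0.6],[[0,0,0.5],[0,0,0],0.6]]'
python3 -m creep '[[[0,0,5],[0,0,0],0.6],[[0,0,20],[0,0,0],0.6],[[0,0,45],[0,0,0],0.6],[[0,0,75],[0,0,0],0.6],[[0,0,105],[0,0,0],0.6],[[0,0,130],[0,0,0],0.6],[[0,0,140],[0,0,0],0.6],[[0,0,140],[0,0,0],0.6]]'
python3 - <<'E'
from h import *
grab('scene','s5'); grab('wrist','w5')
E
```

```text
clock: 8.17
position: [562.3, -208.8, 106.2]
ee_rot: [-0.346, 0.617, -0.617, 0.345]
contact_force: [-0.4, -0.1, -0.0]
gripper_width: 68.0
clock: 8.83
position: [563.6, -209.1, 249.8]
ee_rot: [0.344, -0.615, 0.618, -0.347]
contact_force: [0.1, -0.1, -0.7]
gripper_width: 68.2
```

View pics/s5.png

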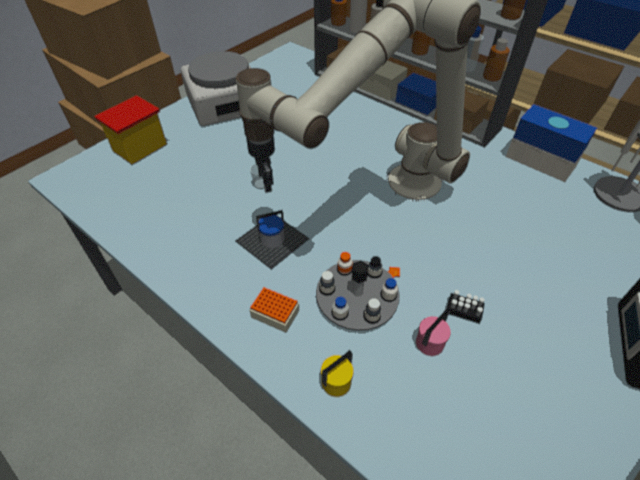

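View pics/w5.png

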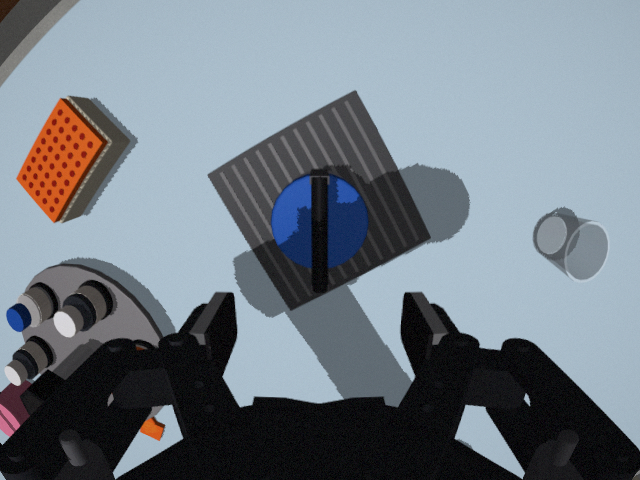

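The canister stands upright on the mat, free of the fingers: lid centre (320,221), mat about (322,200) in the wrist view. Parallax accounts for that difference. Next I'll measure the exposed hub and the bottles.

```bash
python3 - <<'E'
from h import *
im,d=grab('top','t5'); cv2.imwrite('pics/t5c.png',cv2.resize(im[190:320,220:360,::-1],None,fx=5,fy=4.6,interpolation=2)[:598])
W=world('top',d); z=W[...,2]; m=abs(z-155)<8; m[:200]=0;m[300:]=0;m[:,:240]=0;m[:,310:]=0
print(m.sum(),np.median(W[m],0),cv2.minEnclosingCircle(W[m][:,:2].astype(np.float32)))
E
```

```text
206 [565.51665112 151.46236233 154.08277546] ((564.5831909179688, 150.9196014404297), 24.841466903686523)
```

View pics/t5c.png

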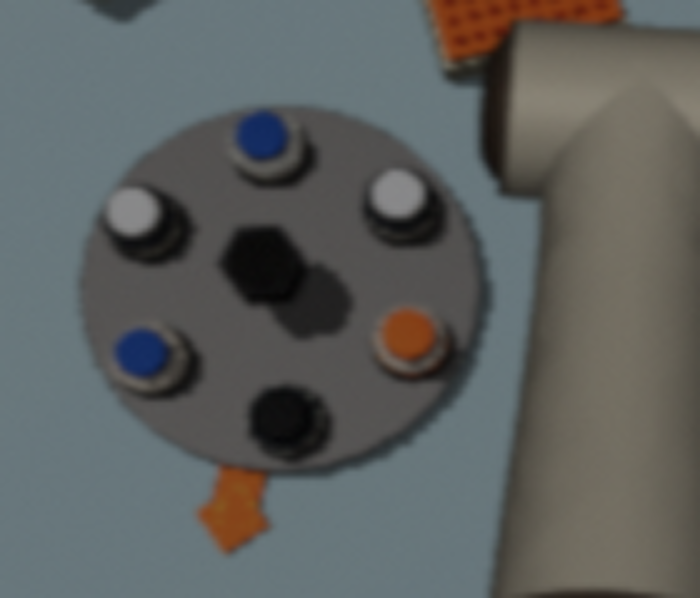

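```bash
python3 -m creep '[[[0,10,5],[0,0,0],0.6],[[0,30,5],[0,0,0],0.8],[[0,60,5],[0,0,0],1],[[0,90,5],[0,0,0],1],[[0,120,5],[0,0,0],1],[[0,150,5],[0,0,0],1],[[0,180,5],[0,0,0],1],[[0,210,5],[0,0,0],1],[[0,240,5],[0,0,0],1],[[0,270,5],[0,0,0],1],[[0,300,5],[0,0,0],1],[[0,325,5],[0,0,0],1]]'
python3 -m creep '[[[1,20,0],[0,0,0],1],[[1,30,0],[0,0,0],1],[[1,35,0],[0,0,0],1],[[1,35,0],[0,0,0],1],[[1,35,0],[0,0,0],1],[[1,35,0],[0,0,0],1]]'
python3 - <<'E'
from h import *
grab('wrist','w6')
E
```

```text
clock: 9.98
position: [561.2, 118.5, 250.0]
ee_rot: [-0.347, 0.617, -0.617, 0.345]
contact_force: [1.2, 0.6, -0.8]
gripper_width: 85.6
clock: 10.48
position: [563.1, 150.2, 251.2]
ee_rot: [0.345, -0.617, 0.617, -0.345]
contact_force: [0.6, 0.1, 0.4]
gripper_width: 85.2
```

View pics/w6.png

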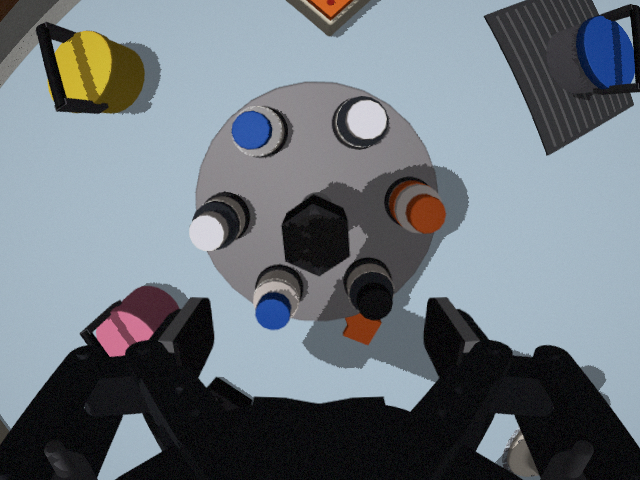

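The wrist view shows the hexagonal hub at (316,234) with all six caps around it. I'll fit the axis and the angle from the caps.

```bash
python3 - <<'E'
from h import *
tag='w6'
c=np.array([wray(tag,u,v,104)[:2] for u,v in((252,130),(366,120),(426,214),(374,300),(273,310),(208,233))]); print(c.round(1),c.mean(0))
dl=c-c.mean(0); an=np.arctan2(dl[:,1],dl[:,0]); print(np.hypot(*dl.T)); print((np.unwrap(an)+np.arange(6)*np.pi/3-2*np.pi/3).round(3))
hx=np.array([wray(tag,u,v,155)[:2] for u,v in((317,194),(348,211),(348,255),(316,274),(283,255),(285,210))]); print(hx.mean(0)); e=hx-hx.mean(0); print(np.hypot(*e.T),(np.unwrap(np.arctan2(e[:,1],e[:,0]))+np.arange(6)*np.pi/3).round(3))
M=R_.from_quat(arm.read_state()['ee_rot']).as_matrix(); print(np.arctan2(M[1,0],M[0,0]),M[:,1],arm.read_state()['joints'],arm.read_state()['position'])
for p in((363,328),): print(wray(tag,*p,8))
E
```

```text
[[657.1 154.6]
 [617.2  75.6]
 [527.4  70.6]
 [484.  144.3]
 [521.6 223.5]
 [607.6 231.8]] [569.15092845 150.07784839]
[88.02272466 88.65988479 89.74633162 85.33374854 87.5247012  90.35620755]
[-2.042 -2.045 -2.054 -2.026 -2.043 -2.011]
[570.91075616 148.78798872]
[26.57952004 25.93205422 26.08118668 28.43717347 26.87236532 25.94192232] [-0.573 -0.439 -0.63  -0.556 -0.491 -0.695]
-2.1220392476301306 [-3.13530584e-04 -2.18984789e-04 -9.99999927e-01] [ 5.38261092e-01  2.99865574e-01 -6.70370546e-02  2.92328121e-05
 -1.20427516e+00  4.81281806e-01] [563.15455422 150.11567507 251.28580048]
[413.0127186  182.19525333   8.        ]
```

```bash
python3 -m creep '[[[1,0,-15],[0,0,0.085],1],[[2,0,-35],[0,0,0.085],1],[[3,0,-55],[0,0,0.085],1],[[3,0,-70],[0,0,0.085],1],[[3,0,-76],[0,0,0.085],1],[[3,0,-76],[0,0,0.085],1],[[3,0,-76],[0,0,0.085],1]]'
python3 - <<'E'
from h import *
grab('wrist','w7'); print(arm.read_state()['position'])
E
```

```text
clock: 11.12
position: [566.7, 150.8, 175.9]
ee_rot: [0.371, -0.602, 0.602, -0.371]
contact_force: [0.8, 1.3, 0.7]
gripper_width: 85.0
[567.01123177 151.0835475  176.53535709]
```

View pics/w7.png

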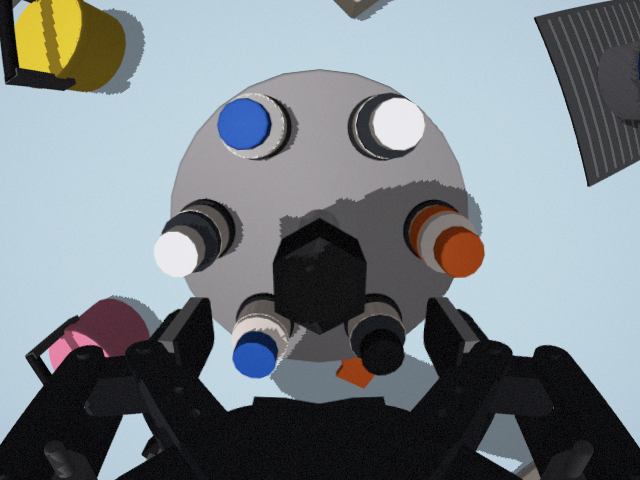

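The hub's flats are at columns 274 and 366, vertical and centred between the pads at 212 and 427. I'll check the remaining direction, then descend.

```bash
python3 - <<'E'
from h import *
hx=np.array([wray('w7',u,v,155)[:2] for u,v in((320,219),(366,244),(365,305),(320,333),(274,305),(275,243))]); print(hx.round(1),hx.mean(0))
E
python3 -m creep '[[[0,-0.5,-12],[0,0,0],1],[[0,-0.5,-28],[0,0,0],1],[[0,-0.5,-42],[0,0,0],1],[[0,-0.5,-52],[0,0,0],1],[[0,-0.5,-58],[0,0,0],1],[[0,-0.5,-59],[0,0,0],1],[[0,-0.5,-59],[0,0,0],1]]'
python3 - <<'E'
from h import *
grab('wrist','w8'); print(arm.read_state()['position'])
hx=None
E
```

```text
[[597.  136.3]
 [577.1 122.6]
 [549.1 135.7]
 [545.1 162.2]
 [569.  175.3]
 [596.2 159.8]] [572.24358384 148.63550659]
clock: 11.75
position: [566.6, 150.8, 116.8]
ee_rot: [0.371, -0.602, 0.602, -0.372]
contact_force: [-0.7, -0.1, -0.4]
gripper_width: 85.5
[566.8337576  150.95460715 117.1241858 ]
```

View pics/w8.png

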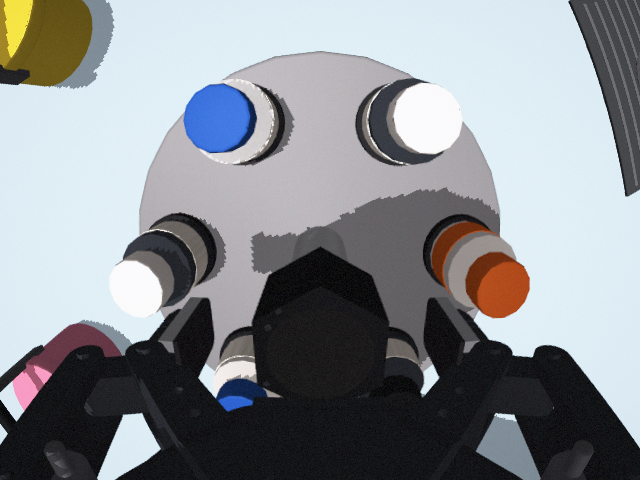

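Those vertices span 58 mm where 51 mm is expected, so I took side faces for the top rim. I'll stretch the contrast to find the real rim.

```bash
python3 - <<'E'
from h import *
im=np.load('pics/w7.npz')['im'][200:350,250:390].astype(float)
o=np.clip((im-5)*7,0,255).astype(np.uint8)[:,:,::-1]
cv2.imwrite('pics/w7e.png',cv2.resize(cv2.medianBlur(o,3),None,fx=4,fy=4,interpolation=2))
E
```

```text
(no output)
```

View pics/w7e.png

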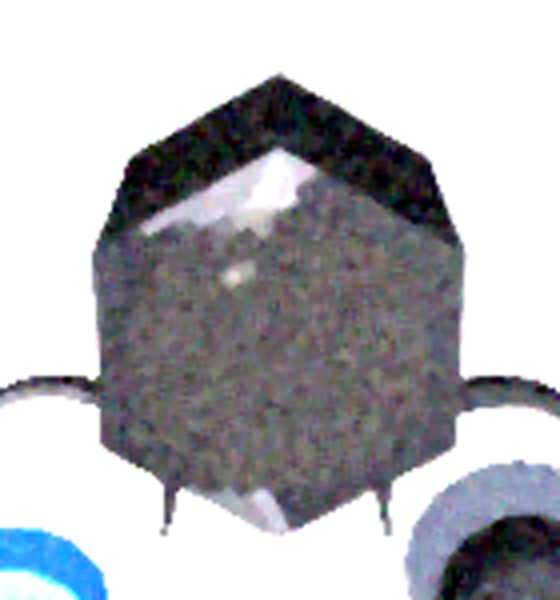

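The true top face has its vertices, in crop coordinates, at (282,148), (463,245), (455,440), (283,532), (101,440) and (95,248).

```bash
python3 - <<'E'
from h import *
hx=np.array([wray('w7',250+u/4,200+v/4,155)[:2] for u,v in((282,148),(463,245),(455,440),(283,532),(101,440),(95,248))]); c=hx.mean(0);print(hx.round(1),c); e=hx-c
print(np.hypot(*e.T),(np.unwrap(np.arctan2(e[:,1],e[:,0]))+np.arange(6)*np.pi/3).round(3))
E
```

```text
[[589.4 139.8]
 [569.5 126.2]
 [546.9 137.4]
 [544.9 161.9]
 [566.3 176.1]
 [588.4 164.7]] [567.57903602 150.99082286]
[24.52693308 24.90630567 24.75748575 25.1301787  25.11214766 24.91808641] [-0.473 -0.446 -0.464 -0.448 -0.473 -0.466]
```

This fits: the hub is at (567.6,151.0), vertex radius 24.9 (expected 25.4), and the flats sit at -2.033 rad against a jaw angle of -2.037. I'll grip.

```bash
python3 -m creep '[[[0,0,0],[0,0,0],0.5],[[0,0,0],[0,0,0],0.2],[[0,0,0],[0,0,0],-0.2],[[0,0,0],[0,0,0],-1],[[0,0,0],[0,0,0],-1],[[0,0,0],[0,0,0],-1],[[0,0,0],[0,0,0],-1]]'
python3 -m creep '[[[0,0,0],[0,0,-0.05],-1],[[0,0,0],[0,0,-0.15],-1],[[0,0,0],[0,0,-0.2],-1],[[0,0,0],[0,0,-0.2],-1],[[0,0,0],[0,0,-0.2],-1]]'
python3 - <<'E'
from h import *
s=arm.read_state(); print(s['contact_force'],s['wrist_torque'],s['joints'])
E
```

```text
clock: 12.38
position: [566.3, 150.5, 117.1]
ee_rot: [0.371, -0.602, 0.602, -0.371]
contact_force: [-2.2, -1.3, 6.4]
gripper_width: 43.0
clock: 12.8
position: [566.2, 150.5, 117.1]
ee_rot: [0.309, -0.636, 0.636, -0.309]
contact_force: [-2.2, -0.9, 5.6]
gripper_width: 43.5
[-2.17780199 -0.88193567  5.59664043] [-0.50875639  0.63515832 -0.11416529] [ 5.36181939e-01  4.23510029e-01 -2.43349690e-01  5.45696755e-04
 -9.03961092e-01  3.69242727e-01]
```

```bash
python3 -m creep '[[[0,0,0],[0,0,-0.05],-1],[[0,0,0],[0,0,-0.15],-1],[[0,0,0],[0,0,-0.25],-1],[[0,0,0],[0,0,-0.35],-1],[[0,0,0],[0,0,-0.45],-1],[[0,0,0],[0,0,-0.55],-1],[[0,0,0],[0,0,-0.65],-1],[[0,0,0],[0,0,-0.75],-1],[[0,0,0],[0,0,-0.85],-1],[[0,0,0],[0,0,-0.95],-1],[[0,0,0],[0,0,-1],-1],[[0,0,0],[0,0,-1],-1]]'
python3 -m creep '[[[0,0,0],[0,0,-0.05],-1],[[0,0,0],[0,0,-0.1],-1],[[0,0,0],[0,0,-0.1],-1],[[0,0,0],[0,0,-0.1],-1]]'
python3 - <<'E'
from h import *
s=arm.read_state(); print(s['contact_force'],s['wrist_torque'],s['joints'])
M=R_.from_quat(s['ee_rot']).as_matrix(); print('jaw',np.arctan2(M[1,0],M[0,0]),M[:,1])
for n in('top','wrist','scene'): im,d=grab(n,n[0]+'9')
im=np.load('pics/t9.npz')['im']; cv2.imwrite('pics/t9c.png',cv2.resize(im[190:320,220:360,::-1],None,fx=5,fy=4.6,interpolation=2)[:598])
im=np.load('pics/s9.npz')['im']; cv2.imwrite('pics/s9c.png',cv2.resize(im[210:350,220:430,::-1],None,fx=3.8,fy=3.8,interpolation=2))
E
```

```text
clock: 13.8
position: [566.1, 150.4, 117.0]
ee_rot: [-0.034, -0.706, 0.706, 0.034]
contact_force: [-2.0, -1.1, 5.9]
gripper_width: 43.3
clock: 14.13
position: [566.1, 150.4, 117.1]
ee_rot: [-0.069, -0.704, 0.704, 0.069]
contact_force: [-2.4, -1.3, 5.8]
gripper_width: 43.2
[-2.40852935 -1.28831358  5.80214219] [-0.42896358  0.75436899 -0.1147054 ] [ 5.36125906e-01  4.23412587e-01 -2.43447696e-01  2.75248725e-04
 -9.04159643e-01 -7.30713772e-01]
jaw 2.947175006819534 [-8.17126336e-05 -3.00175556e-04 -9.99999952e-01]
```

View pics/t9c.png

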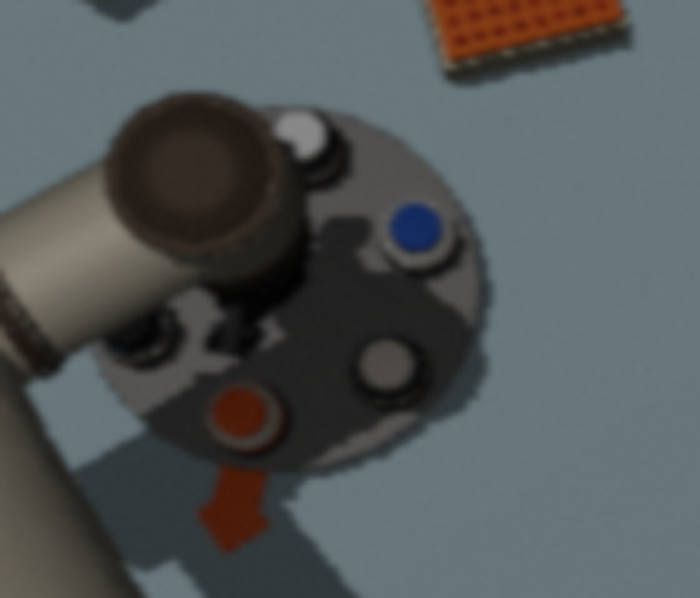

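View pics/w9.png

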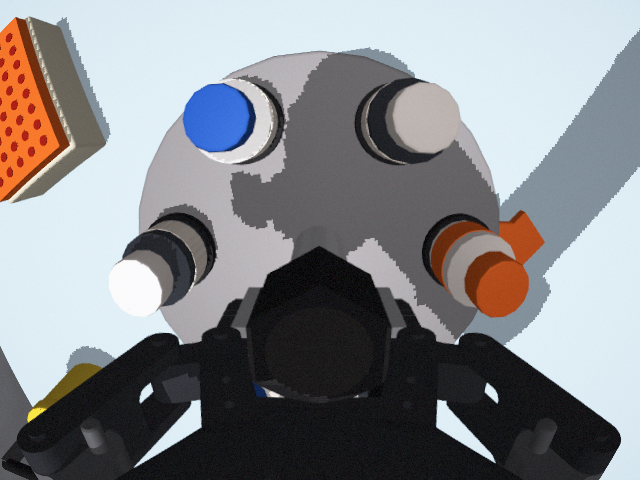

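View pics/s9c.png

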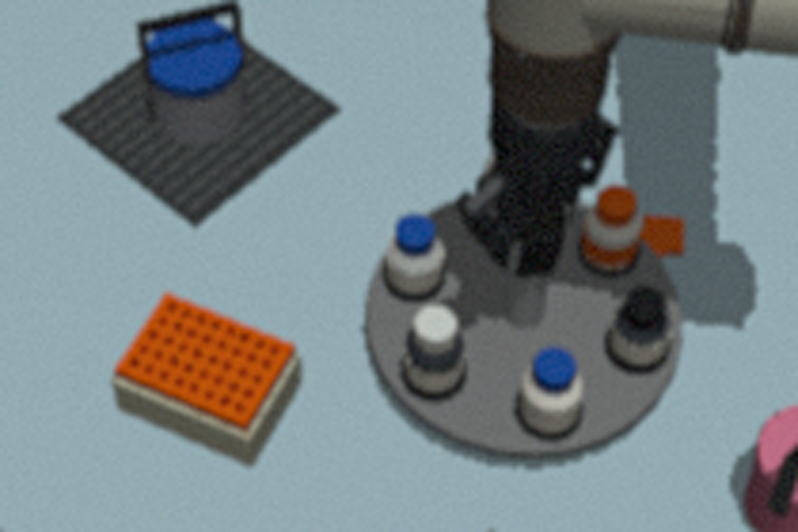

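The orange bottle now stands roughly at the pointer in all three views. I'll compare the pointer's direction with the bottle's (jaw) direction more exactly.

```bash
python3 - <<'E'
from h import *
def seg(tag,box,z,f,lo=120):
    im=np.load(f'pics/{tag}.npz')['im']; hsv=cv2.cvtColor(im,cv2.COLOR_RGB2HSV)
    m=np.zeros(im.shape[:2],bool); u0,u1,v0,v1=box; m[v0:v1,u0:u1]=1
    m&=(hsv[...,0]<16)&(hsv[...,1]>150)&(hsv[...,2]>50)
    n,l,s,c=cv2.connectedComponentsWithStats(m.astype(np.uint8)); i=1+np.argmax(s[1:,4])
    pp=np.argwhere(l==i); return np.array([f(x,y,z)[:2] for y,x in pp]), c[i]
T=lambda x,y,z: ray('top',x,y,z)
for axis in ((562.9,150.2),(564.7,151.2)):
  a=np.array(axis)
  for t in('top0','t5','t9'):
    q,_=seg(t,(250,285,285,325),8,T); d=q-a; r=np.hypot(*d.T); d=d[r>130]; d_=d
    an=np.arctan2(d[:,1],d[:,0])
    # mid-angle in radial bins
    bins=[(lo,(an[(r[r>130]>=lo)&(r[r>130]<lo+8)].min()+an[(r[r>130]>=lo)&(r[r>130]<lo+8)].max())/2) for lo in range(132,172,8)]
    m=d.mean(0); print(axis,t,len(q),'cent',np.arctan2(m[1],m[0]).round(4),np.round([b[1] for b in bins],3))
  for t,bx in(('top0',(290,312,250,275)),('t9',(260,280,270,289))):
    q,c=seg(t,bx,104,T); m=q.mean(0)-a; print('cap',t,c,np.arctan2(m[1],m[0]).round(4),np.hypot(*m))
q,c=seg('w6',(335,395,305,350),8,lambda x,y,z: wray('w6',x,y,z)); 
a=np.array([566.5,150.7]); d=q-a; r=np.hypot(*d.T); print('w6',c,r.min(),r.max(),np.arctan2(*d.mean(0)[::-1]))
for u,v in((544,241),(523,211)): p=wray('w9',u,v,8)[:2]-a; print(p,np.hypot(*p),np.arctan2(p[1],p[0]))
E
```

```text
(562.9, 150.2) top0 150 cent 2.9204 [2.917 2.921 2.925 2.92  2.921]
(562.9, 150.2) t5 149 cent 2.9197 [2.917 2.92  2.925 2.92  2.921]
(562.9, 150.2) t9 160 cent 2.9209 [2.913 2.921 2.925 2.92  2.921]
cap top0 [301.31707317 262.31707317] -2.032 89.83808914519743
cap t9 [267.5        279.11904762] 2.9233 90.31245321165679
(564.7, 151.2) top0 150 cent 2.9295 [2.927 2.929 2.923 2.928 2.929]
(564.7, 151.2) t5 149 cent 2.9288 [2.927 2.929 2.923 2.928 2.929]
(564.7, 151.2) t9 160 cent 2.9299 [2.927 2.926 2.933 2.928 2.929]
cap top0 [301.31707317 262.31707317] -2.0447 91.54207936562798
cap t9 [267.5        279.11904762] 2.9381 91.86329112559909
w6 [360.76133333 328.13066667] 137.83848695030184 182.23457720091648 2.9235729619321638
[-176.97534257   37.08185806] 180.81851695939056 2.935049489136959
[-157.46260289    8.97616265] 157.71823865505056 3.08464923655951
```

With the axis at (564.7,151.2), the one that gives a consistent 92 mm radius and the same turn as the jaws, the bottle is about 0.01 rad short of the pointer. I'll trim that and hold.

```bash
python3 -m creep '[[[0,0,0],[0,0,-0.01],-1],[[0,0,0],[0,0,-0.01],-1],[[0,0,0],[0,0,-0.01],-1],[[0,0,0],[0,0,-0.01],-1],[[0,0,0],[0,0,-0.01],-1],[[0,0,0],[0,0,-0.01],-1]]'
python3 - <<'E'
from h import *
s=arm.read_state(); print(s['contact_force'],s['wrist_torque'],s['joint_vel'])
M=R_.from_quat(s['ee_rot']).as_matrix(); print('jaw',np.arctan2(M[1,0],M[0,0]))
im,d=grab('top','t10'); grab('scene','s10')
W=world('top',d); hsv=cv2.cvtColor(im,cv2.COLOR_RGB2HSV)
m=np.zeros(d.shape,bool); m[270:289,260:280]=1; m&=(hsv[...,0]<16)&(hsv[...,1]>150)&(hsv[...,2]>50)
p=np.argwhere(m).mean(0); q=ray('top',p[1],p[0],104)[:2]-[564.7,151.2]; print('cap',np.arctan2(q[1],q[0]),np.hypot(*q))
# canister lid, z 84
l=np.zeros(d.shape,bool); l[215:290,355:430]=1; l&=(hsv[...,0]>105)&(hsv[...,0]<125)&(hsv[...,1]>150)
P=np.array([ray('top',x,y,84)[:2] for y,x in np.argwhere(l)]).astype(np.float32); print('lid',cv2.minEnclosingCircle(P), np.median(W[l],0))
E
```

```text
clock: 14.78
position: [566.1, 150.4, 117.1]
ee_rot: [-0.072, -0.703, 0.704, 0.072]
contact_force: [-2.0, -0.5, 5.6]
gripper_width: 43.9
[-2.03124875 -0.53494908  5.55843555] [-0.41752744  0.73996423 -0.10214808] [ 1.08139891e-03  1.51563761e-03 -1.08710482e-03 -1.38573129e-03
 -4.77678675e-05 -5.64984596e-04]
jaw 2.9373420745674363
cap 2.9282003206213143 91.61979136974779
lid ((560.1671752929688, -206.3686981201172), 42.39237976074219) [ 559.90275071 -205.53296558   82.82188515]
```

View pics/s10.png

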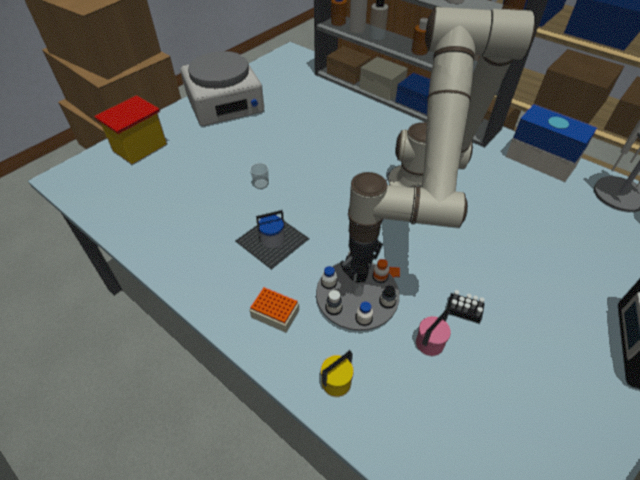

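View pics/t10.png

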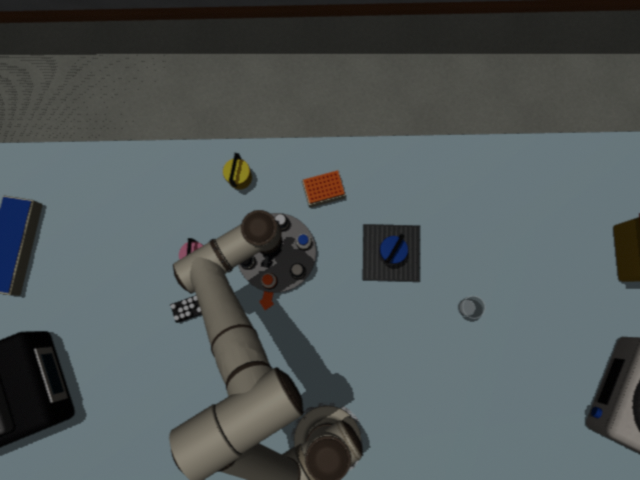

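```bash
python3 -c "
from bench import arm
print(arm.job_done()); print(arm.read_state()['gripper_width'],arm.read_state()['clock'])"
```

```text
the job is handed in; nothing more can be done
None
the job is handed in; nothing more can be done
```

I lifted the canister off the hub by its handle, set it upright on the mat and let go. Then I turned the carousel about 1.31 rad clockwise by the hub and handed in with the gripper still closed on it, at about 15 s of the 69 s allowed.

- **Canister:** the last top view has it upright with its lid at about (560, -206). The mat centre is about (562, -209), so it is roughly 3 mm off the middle.
- **Carousel:** in the same view the orange cap lies at 2.928 rad and the pointer at 2.929 rad. The jaw angle of 2.937 against the wrist camera's pointer-tip direction of 2.935 agrees.
- **Hold:** the gripper is closed on the hub at 43.9 mm, with the arm still and a wrist force of about 6 N.
- **Bystanders:** the tip box, tube block and beaker look unmoved, as do the pink and yellow canisters, though the arm partly hides the pink one in the last top view.

**Disagreements:**
- The top and wrist cameras put the carousel axis about 3 mm apart in x.
- One early axis estimate from the top view (562.9, 150.2) gave pointer angles about 0.01 rad different. I used (564.7, 151.2) because it gave the correct 92 mm bottle radius and the same turn as the jaws.

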